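Open the ratchet bench clamp

TASK

Open the bar clamp on the bench all the way for the next, wider glue-up: first press the release paddle on its sliding jaw down until it snaps over and stays down, then push the jaw back along the bar until it is stopped by the end of its travel, and leave it there with the release still down. Only press and push: the little laminated block lying on the bar must stay where it is, and nothing on the bench may be lifted, knocked over or shifted.

Things in the scene. Friction and masses are not known exactly. Their poses are not given: they have to be found in the camera images.
- clamp: Bench bar clamp fixed to the table: plywood board 100 x 400 x 18 mm (y = -185 to 215 mm) with a toothed steel bar 36 mm wide along it, bar top 34 mm above the table. Origin: table surface, under the bar's middle line; y runs along the bar in the opening direction, z up. Fixed jaw near the -y end: 60 mm wide, 105 mm high, its face at y = -130 mm. End stop: two lugs, 52 mm high, at y = 195 mm.
- jaw (a joint): Place of the sliding jaw along the bar, in m: its face stands at clamp y = -55 mm + this value. 0 is most closed; 0.150 is fully open, where it stops firmly. While the release paddle is up the ratchet stops it from opening after at most 6 mm of play; with the paddle down it slides with about 3 to 5 N of drag and stays where it is left.
- jaw_face (a point): Point on the clamping face of the sliding jaw (the side towards the fixed jaw), on its middle line, 114 mm above the table. Its upright grey head is 60 mm wide, 22 mm thick along the bar and reaches from just over the bar to 129 mm above the table; the flat face looks along clamp -y, and pushing it along clamp +y opens the clamp. Axes as the clamp's.
- release (a joint): Angle of the release paddle in rad: 0 to 0.1 is up (jaw locked), 0.36 fully down (jaw free). An over-centre spring snaps it to whichever side of about 0.18 it is on, and it stays there. Pressing its far end down takes about 5 to 7 N at first, less towards the middle; then it falls away by itself to a firm stop.
- release_end (a point): Middle of the top of the rubber-tipped far end of the release paddle, where to press down; 72 mm (or up to 6 mm less) above the table when up. The paddle is a dark steel strip 34 mm wide, about level when up, hinged low at the bar 62 mm nearer to the jaw's head, so this end lies 110 mm beyond the jaw's face towards the end stop. It sinks about 24 mm and swings 12 mm towards the end stop when fully down, and moves with the jaw.
- block: Loose laminated wooden block, 46 (x) x 66 (y) x 28 mm, lying on the bar close to the fixed jaw; its top is 62 mm above the table. Origin: centre of its underside. Leave it where it is.
- tape: Bystander: cardboard roll of tape lying flat, 90 mm across, 24 mm high, beside the clamp. Origin: centre of its underside.
- cup: Bystander: white glue cup, 72 mm across the rim, 62 mm high, beside the clamp. Origin: centre of its underside.
- offcut: Bystander: wood offcut 45 x 90 x 22 mm lying beside the clamp. Origin: centre of its underside.
- bottle: Bystander: upright clear glue bottle, 64 mm across, 190 mm high. Origin: centre of its underside.
- brush: Bystander: brush lying on the table, handle to its -x.
- can: Bystander: can, 74 mm across, 110 mm high. Origin: centre of its underside.
- scraper: Bystander: flat scraper with a handle, lying on the table, handle to its -x.
Not all that is in view belongs to the job. Leave any black or blue look-alike of the block alone.

How it is judged:
By the outcome, as a careful person would: the job done as asked, in the order asked, and still so for the second after the job is handed in, with the robot touching nothing.
It also fails if it takes over 42 s, if anything falls off the work surface, if the arm or the gripper's body presses on something with over 40 N, if the wrist force passes 120 N, or if a joint passes its speed limit or range.

ROBOT

A 6-joint arm with a two-finger parallel gripper is mounted at the origin on the work surface. World frame = base frame: x ahead of the robot, y to its left, z up, the work surface at z = 0. Lengths are in m, angles in rad, forces in N, time in s.
With the tool pointing down it reaches from about 0.375 to 0.9 m from the base axis. Payload 3.1 kg.
Tool frame: the origin (TCP) lies at the centre of the arm's flange, where the gripper is bolted on; the fingertips stand 182 mm ahead of it and the grasp point (between the pads) lies 164 mm ahead of it; z points along the fingers, y is the line along which they close (so a half turn about z gives the same grasp; the last joint's range is limited). The gripper opens to 87 mm and grips with 3 to 60 N. Pads are 19 mm wide; open, the fingers measure 117 mm over their backs; the gripper's body (75 mm by 190 mm) begins 51 mm behind the grasp point.
Start: joints at [0.95, 0.527, 1.433, -0, 1.181, -0.178], TCP at [0.268, 0.565, 0.405] pointing down, gripper open.
Joint ranges: [-3.08, 3.08], [-0.75, 2.2], [0.22, 2.44], [-1.43, 4.57], [0, 2.65], [-2.85, 2.85]. Speed limits (rad/s): [2.79, 2.79, 3.14, 3.14, 3.14, 3.14].

INTERFACE

Orientations are given as a unit quaternion [x, y, z, w].
In Python, from rig import * gives the robot as it stands.
- The arm moves only by the tool move_arm, never from a script. Its argument "commands" is a list that holds one entry, the list of rows, each a list of 6 numbers: the shift along the tool's x, y, z in units of 40 mm (1.0 is 40 mm), then the turn, a rotation vector about the tool's x, y, z in rad. A call has 1 to 12 rows; each row is the pose to reach, as a shift and turn from the pose commanded when the call began, along the tool's axes at that moment; what a row does not reach only later rows make up. A row lasts 1/8 s, in which the tool goes at most 62.5 mm and 10.7 degrees, less where a joint would pass 70% of its speed; a pose out of reach is approached as far as the arm can. A call with a gripper value outside its range is refused whole. "claw" is the closure, from -1 (fully open) to 1 (shut), so that 0 is half open, set as the call begins (left out, the last holds). The fingers move at their own pace and stop on an object; "squeeze" is the grip in N (left out, the last holds). Time passes only in rows, so rows that repeat a pose let the fingers close. It gives the time, the measured TCP pose, the force, the opening and the grip force at its end, in the units of the state.
- get_obs(): the state, without advancing time (a new reading comes with each control period).
- camera(name): name is "scene" or "side" or "wrist"; returns a dict with "pixels" (420x560x3 uint8, blue, green, red), "range_z" (420x560 float32, m along the optical axis (not along the pixel's ray), 0 where there is no reading), "camera_matrix" (3x3 intrinsics, pixels), "extrinsics" (4x4, takes a point from world to camera coordinates). Camera axes: x right, y up, looking along -z (the intrinsics and any distortion apply to the point x, -y, -z); pixel columns grow to the right and rows downward; lengths in m; the calibration is good to about 2 mm. A picture is of the moment at which its call begins.
- hand_in(): hands the job in; it is judged then, once.
The state is a dict: "time": time; "q": joint angles; "joint_velocities": joint speeds; "joint_torque": joint torques, N m; "position": TCP position; "tool_rot": TCP orientation; "ft_force": force on the tool from outside, world axes, zero at the start; "moment": the same for the moment, N m; "grip_width": finger opening in m; "grip_force": force on a finger pad.
Only numpy, scipy, OpenCV 4.12 (cv2) and the standard library are available. Lean on these libraries where they do the work, as an engineer would, in place of code of your own. Each camera call takes 0.05 s, during which the arm holds its last target. There are 200 camera calls.

## Working session

There is one attempt and no reset: what is moved stays moved. The work goes in short steps, Python scripts to look and compute and a tool call to move; the robot and the scene stay as the last step left them, time stands still between calls to the robot, and variables do not carry over. Pictures are saved under pics/ and viewed, at most 10 in all, crops included, and the job is handed in when it is done.

Besides the shell and the picture viewer there is one more tool, called after ">>>" in YAML: its name, and indented under it one key for each argument. move_arm: Moves the arm, as the interface text tells. Its arguments: {"type":"object","properties":{"commands":{"type":"array","items":{"type":"array","items":{"type":"array","items":{"type":"number"}}}},"claw":{"type":"number"},"squeeze":{"type":"number"}},"required":["commands"]}

```bash
mkdir -p pics; cat > h.py <<'E'
from rig import *
import numpy as np, cv2
def snap(n,f):
    c=camera(n); cv2.imwrite(f,c["pixels"]); np.savez(f+'.npz',**{k:np.array(v) for k,v in c.items()}); return c
def pt(f,u,v):
    c=np.load(f+'.npz'); K=c["camera_matrix"]; z=float(c["range_z"][v,u]); 
    p=np.array([(u-K[0,2])/K[0,0]*z,-(v-K[1,2])/K[1,1]*z,-z,1]); return (np.linalg.inv(c["extrinsics"])@p)[:3]
E
python3 - <<'E'
from h import *
snap("scene","pics/s1.png"); snap("side","pics/d1.png")
o=get_obs(); print(o["time"],o["position"],o["tool_rot"],o["grip_width"])
E
```

```text
0.1 [0.26758379 0.56446803 0.40385955] [ 2.19598765e-01  9.75589768e-01 -9.19514532e-04 -3.74948294e-04] 0.08685316651532062
```

View pics/s1.png

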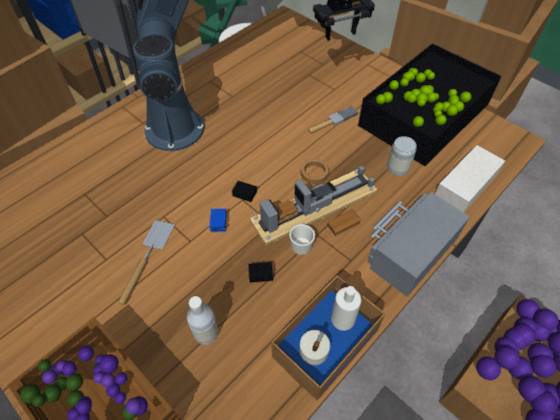

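View pics/d1.png

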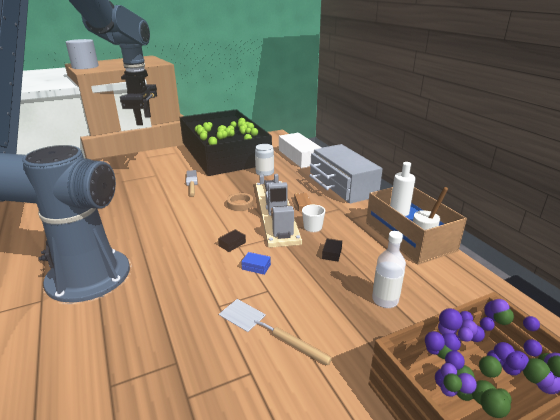

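The scene picture shows the clamp between about (255,235) and (375,180). The fixed jaw is at (270,213), the sliding head at (303,193), and the end stop near (370,182). Next I'll enlarge this area.

```bash
python3 - <<'E'
from h import *
im=cv2.imread("pics/s1.png")[155:250,240:390]
cv2.imwrite("pics/s1c.png",cv2.resize(im,None,fx=5,fy=5,interpolation=cv2.INTER_CUBIC))
f="pics/s1.png"
c=np.load(f+'.npz');K=c["camera_matrix"];z=c["range_z"];v,u=np.mgrid[:420,:560]
P=np.stack([(u-K[0,2])/K[0,0]*z,-(v-K[1,2])/K[1,1]*z,-z,np.ones_like(z)],-1)@np.linalg.inv(c["extrinsics"]).T
P=P[...,:3];np.save("pics/P.npy",P)
print("cam",np.linalg.inv(c["extrinsics"])[:3,3])
R=P[155:250,240:390].reshape(-1,3)
B=R[(abs(R[:,2]-.018)<.004)]
r=cv2.minAreaRect((B[:,:2]*1000).astype(np.float32));print("board-ish",r)
for n,lo,hi in(("jawtop",.122,.136),("fixtop",.1,.11),("64-76",.064,.078)):
    Q=R[(R[:,2]>lo)&(R[:,2]<hi)];print(n,len(Q),Q.mean(0),Q.min(0),Q.max(0))
for p in [(255,235),(265,238),(252,212),(375,190),(365,173)]:print(p,P[p[1],p[0]])
E
```

```text
cam [ 1.09419418 -0.59276815  1.15386163]
board-ish ((588.97119140625, 135.15109252929688), (498.4927978515625, 297.90118408203125), 69.72543334960938)
jawtop 147 [0.5723639  0.03796388 0.12954079] [0.54061996 0.02094936 0.12214558] [0.60187452 0.05566469 0.13509013]
fixtop 305 [ 0.61072114 -0.0269896   0.10525319] [ 0.50530306 -0.08824254  0.10002088] [0.86671274 0.10885266 0.10999529]
64-76 474 [0.58450522 0.03641805 0.06907362] [ 0.51288168 -0.09010961  0.06400582] [0.80753508 0.14689617 0.07785171]
(255, 235) [ 0.52690524 -0.11420079  0.00077548]
(265, 238) [ 0.56309227 -0.10772986  0.01620481]
(252, 212) [ 4.59867893e-01 -6.14153393e-02  1.96636577e-04]
(375, 190) [0.68647999 0.2597173  0.0117805 ]
(365, 173) [ 0.61506862  0.30481616 -0.00208633]
```

View pics/s1c.png

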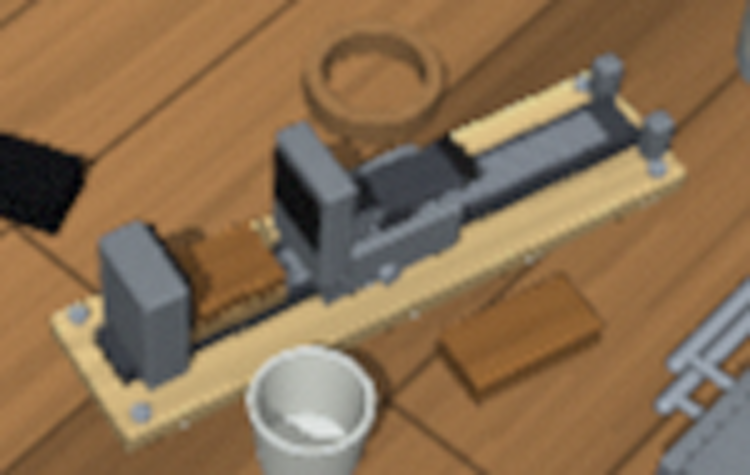

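The enlarged crop shows the board corners at (52,318), (130,440), (685,172) and (590,72). The sliding head's top runs from (295,127) to (340,185), and the black paddle tip is around (460,160). The block at (235,265) lies between the jaws.

```bash
cat >> h.py <<'E'
def ray(f,u,v,h):
    c=np.load(f+'.npz');K=c["camera_matrix"];T=np.linalg.inv(c["extrinsics"])
    d=T[:3,:3]@np.array([(u-K[0,2])/K[0,0],-(v-K[1,2])/K[1,1],-1]);o=T[:3,3];return o+d*(h-o[2])/d[2]
E
python3 - <<'E'
from h import *
f="pics/s1.png"
W=np.array([ray(f,240+(a-2)/5,155+(b-2)/5,.018)[:2] for a,b in[(52,318),(130,440),(685,172),(590,72)]])
print(W)
L=np.array([[-.05,-.185],[.05,-.185],[.05,.215],[-.05,.215]])
Lc=L.mean(0);Wc=W.mean(0);U,S,Vt=np.linalg.svd((L-Lc).T@(W-Wc));R=(U@Vt).T
o=Wc-R@Lc;th=np.arctan2(R[1,0],R[0,0]);print("R",R,"th",th,"o",o,"resid",(W-(o+L@R.T))*1e3)
np.savez("clamp.npz",R=R,o=o)
P=np.load("pics/P.npy")[155:250,240:390].reshape(-1,3)
C=np.c_[(P[:,:2]-o)@R,P[:,2]]
C=C[(abs(C[:,0])<.06)&(C[:,1]>-.19)&(C[:,1]<.22)]
for lo,hi in((.123,.136),(.1,.112)):
    Q=C[(C[:,2]>lo)&(C[:,2]<hi)];print(lo,len(Q),np.percentile(Q,[3,50,97],axis=0).round(4).tolist())
for y in np.arange(-.06,.13,.01):
    Q=C[(abs(C[:,0])<.014)&(abs(C[:,1]-y)<.005)];print(round(y,3),len(Q),np.percentile(Q[:,2],[10,50,90]).round(3) if len(Q) else '')
for n,a,b,h in(("headtopL",275,135,.129),("ht2",297,125,.129),("ht3",357,183,.129),("ht4",325,195,.129),("tip1",450,140,.07),("tip2",480,178,.07)):
    w=ray(f,240+(a-2)/5,155+(b-2)/5,h);print(n,w.round(4),((w[:2]-o)@R).round(4))
E
```

```text
[[ 0.48170864 -0.08975435]
 [ 0.57626409 -0.11844954]
 [ 0.68992708  0.26173626]
 [ 0.59561024  0.28632094]]
R [[ 0.9578785   0.28717377]
 [-0.28717377  0.9578785 ]] th -0.29127501975895786 o [0.58156991 0.07059515] resid [[ 1.159811    2.49933418]
 [-0.07259764  2.52152197]
 [-1.27911271 -0.44408174]
 [ 0.19189935 -4.57677441]]
0.123 145 [[-0.0276, -0.0443, 0.1234], [0.0019, -0.0339, 0.1301], [0.0279, -0.0226, 0.1337]]
0.1 253 [[-0.0282, -0.1596, 0.1007], [0.0015, -0.1408, 0.1058], [0.0272, -0.0327, 0.1108]]
-0.06 13 [0.032 0.064 0.068]
-0.05 33 [0.033 0.04  0.114]
-0.04 121 [0.035 0.093 0.13 ]
-0.03 28 [0.127 0.131 0.133]
-0.02 5 [0.128 0.13  0.133]
-0.01 0 
0.0 5 [0.033 0.034 0.034]
0.01 33 [0.034 0.056 0.073]
0.02 36 [0.035 0.07  0.075]
0.03 28 [0.067 0.071 0.072]
0.04 26 [0.066 0.071 0.073]
0.05 36 [0.037 0.07  0.074]
0.06 34 [0.037 0.07  0.075]
0.07 36 [0.033 0.072 0.075]
0.08 17 [0.033 0.036 0.071]
0.09 18 [0.03  0.035 0.038]
0.1 24 [0.032 0.034 0.038]
0.11 26 [0.03  0.035 0.038]
0.12 19 [0.028 0.035 0.038]
headtopL [0.5427 0.0386 0.129 ] [-0.0281 -0.0418]
ht2 [0.5468 0.0528 0.129 ] [-0.0282 -0.027 ]
ht3 [0.6    0.0447 0.129 ] [ 0.0251 -0.0195]
ht4 [0.5926 0.0259 0.129 ] [ 0.0234 -0.0397]
tip1 [0.5905 0.145  0.07  ] [-0.0128  0.0738]
tip2 [0.6224 0.1348 0.07  ] [0.0207 0.0733]
```

```bash
cat >> h.py <<'E'
from scipy.spatial.transform import Rotation as Ro
def plan(cx,cy,tipz,ref=None):
    "shift in tool units + turn to reach clamp point with the tip, tool y along clamp x"
    o=get_obs();k=np.load("clamp.npz");R0=Ro.from_quat(o["tool_rot"]);R=k["R"]
    w=np.r_[k["o"]+R@[cx,cy],tipz+.182]
    y=np.r_[R[:,0],0];z=np.array([0,0,-1.]);G=Ro.from_matrix(np.c_[np.cross(y,z),y,z])
    print("world",w.round(4),"shift",((R0.inv().apply(w-o["position"]))/.04).round(3),"turn",(R0.inv()*G).as_rotvec().round(3))
def tip():
    o=get_obs();k=np.load("clamp.npz");p=np.array(o["position"])+Ro.from_quat(o["tool_rot"]).apply([0,0,.182])
    print("t",round(o["time"],2),"tip clamp",((p[:2]-k["o"])@k["R"]).round(4),p[2].round(4),"F",np.round(o["ft_force"],1),"grip",o["grip_width"])
E
python3 -c "
from h import *
plan(.001,.067,.16);tip()"
```

```text
world [0.6018 0.1345 0.342 ] shift [-12.155  -6.13    1.555] turn [-2.000e-03  1.000e-03  1.419e+00]
t 0.1 tip clamp [-0.4427  0.3826] 0.2219 F [-0.8 -0.4  0.5] grip 0.08685316651532062
```

>>> move_arm:
  commands:
    - [[-1.2,-0.6,0.15,0,0,0.14],[-2.4,-1.2,0.3,0,0,0.28],[-3.6,-1.8,0.45,0,0,0.42],[-4.9,-2.4,0.6,0,0,0.56],[-6.1,-3.1,0.75,0,0,0.71],[-7.3,-3.7,0.9,0,0,0.85],[-8.5,-4.3,1.1,0,0,1.0],[-9.7,-4.9,1.25,0,0,1.14],[-10.9,-5.5,1.4,0,0,1.28],[-12.15,-6.13,1.55,0,0,1.42],[-12.15,-6.13,1.55,0,0,1.42],[-12.15,-6.13,1.55,0,0,1.42]]
  claw: 1
  squeeze: 10

```text
time: 1.6
position: [0.6013, 0.1349, 0.3421]
tool_rot: [0.802, 0.597, -0.001, -0.001]
ft_force: [0.1, 0.1, -0.5]
grip_width: 0.0007
grip_force: 0.0
```

```bash
python3 -c "
from h import *
plan(.001,.067,.08);tip();snap('wrist','pics/w1.png');snap('side','pics/d2.png')"
```

```text
world [0.6018 0.1345 0.262 ] shift [-0.006  0.02   2.003] turn [-0.002  0.    -0.001]
t 1.6 tip clamp [-0.      0.0672] 0.1601 F [ 0.1  0.1 -0.5] grip 0.0007264592078693487
```

View pics/w1.png

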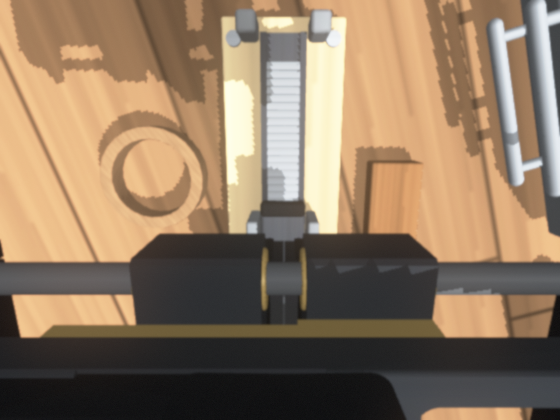

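The wrist picture shows the paddle's black rubber end at (283,203–212), the end-stop lugs at (246,25) and (320,25), and the closed fingers centred on x≈284. I'll check the numbers.

```bash
python3 -c "
from h import *
k=np.load('clamp.npz');f='pics/w1.png'
C=lambda w:np.r_[(w[:2]-k['o'])@k['R'],w[2]].round(4)
for p in((283,203),(283,207),(283,212),(265,208),(302,208),(283,220)):print(p,C(pt(f,*p)),C(ray(f,*p,.07)))
for p in((246,12),(320,12)):print(C(pt(f,*p)))
for p in((222,150),(346,150),(222,17),(346,17)):print(C(ray(f,*p,.018)))
"
```

```text
(283, 203) [-0.0006  0.0754  0.0712] [-0.0006  0.0751  0.07  ]
(283, 207) [-0.0006  0.0727  0.0727] [-0.0006  0.072   0.07  ]
(283, 212) [-0.0006  0.0688  0.0726] [-0.0006  0.0682  0.07  ]
(265, 208) [-0.0139  0.0718  0.0721] [-0.0141  0.0713  0.07  ]
(302, 208) [0.0136 0.0718 0.0723] [0.0137 0.0713 0.07  ]
(283, 220) [-0.0006  0.0617  0.0692] [-0.0006  0.0619  0.07  ]
[-0.0264  0.2085  0.0535]
[0.0255 0.2088 0.052 ]
[-0.0536  0.1103  0.018 ]
[0.054  0.1103 0.018 ]
[-0.0491  0.2148  0.018 ]
[0.0494 0.2147 0.018 ]
```

>>> move_arm:
  commands:
    - [[0,0.0,0.8,0,0,0],[0,0.0,1.6,0,0,0],[0,0.0,2.0,0,0,0],[0,0.0,2.15,0,0,0],[0,0.0,2.25,0,0,0],[0,0.0,2.35,0,0,0],[0,0.0,2.45,0,0,0],[0,0.0,2.55,0,0,0],[0,0.0,2.65,0,0,0],[0,0,2.65,0,0,0]]

```text
time: 2.95
position: [0.6016, 0.1347, 0.2363]
tool_rot: [0.802, 0.597, -0.001, -0.0]
ft_force: [-0.1, 0.2, -0.1]
grip_width: 0.0005
grip_force: 0.0
```

```bash
python3 -c "
from h import *
tip();snap('wrist','pics/w2.png')
k=np.load('clamp.npz');f='pics/w2.png'
C=lambda w:np.r_[(w[:2]-k['o'])@k['R'],w[2]].round(4)
for v in range(100,300,8):print(v,C(pt(f,283,v)))
"
```

```text
t 2.95 tip clamp [0.0005 0.067 ] 0.0543 F [-0.1  0.2 -0.1] grip 0.0005355256471449481
100 [0.0003 0.1442 0.0353]
108 [0.0003 0.1404 0.0344]
116 [0.0003 0.1365 0.0326]
124 [0.0003 0.1326 0.0339]
132 [0.0003 0.1285 0.0331]
140 [0.0003 0.1245 0.034 ]
148 [0.0003 0.1205 0.0343]
156 [0.0002 0.1162 0.0326]
164 [0.0002 0.112  0.0329]
172 [0.0002 0.108  0.0347]
180 [0.0002 0.1037 0.0345]
188 [0.0002 0.0993 0.0341]
196 [0.0002 0.0946 0.0326]
204 [0.0002 0.0906 0.0344]
212 [0.0002 0.0859 0.0333]
220 [0.0002 0.0845 0.0445]
228 [0.0002 0.0808 0.0465]
236 [0.0002 0.077  0.0481]
244 [0.0003 0.0765 0.0587]
252 [0.0003 0.0739 0.0626]
260 [0.0003 0.0699 0.0627]
268 [0.0004 0.0998 0.1402]
276 [0.0004 0.0987 0.1421]
284 [0.0004 0.097  0.1429]
292 [0.0004 0.0941 0.1411]
```

View pics/w2.png

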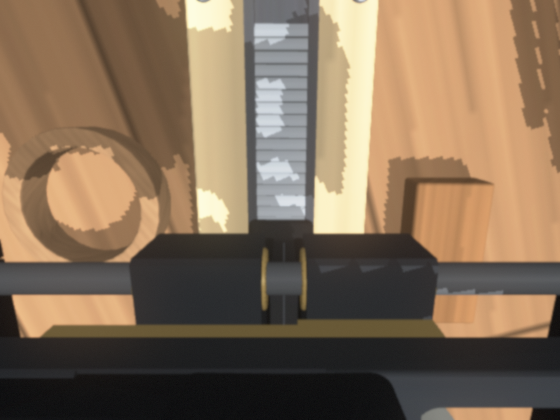

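The paddle has snapped over: its end now lies at y≈0.085, z≈0.047, and there is no force on the tool. Next I rise, cross over the head, and come down in front of its face.

>>> move_arm:
  commands:
    - [[0,0,-1.2,0,0,0],[0,0,-2.5,0,0,0],[0,0,-2.9,0,0,0],[-1.2,0,-2.9,0,0,0],[-2.4,0,-2.9,0,0,0],[-3.6,0,-2.9,0,0,0],[-3.7,0,-2.9,0,0,0],[-3.7,0,-2.0,0,0,0],[-3.7,0,-1.3,0,0,0],[-3.7,0,-0.85,0,0,0],[-3.7,0,-0.85,0,0,0]]

```text
time: 4.38
position: [0.5586, -0.006, 0.2688]
tool_rot: [0.802, 0.597, -0.002, -0.002]
ft_force: [-0.4, 0.6, 0.3]
grip_width: 0.0003
grip_force: 0.0
```

```bash
python3 -c "
from h import *
tip();snap('scene','pics/s3.png')
im=cv2.imread('pics/s3.png')[110:260,220:400];cv2.imwrite('pics/s3c.png',cv2.resize(im,None,fx=4,fy=4,interpolation=cv2.INTER_CUBIC))
"
```

```text
t 4.38 tip clamp [-0.0009 -0.08  ] 0.0868 F [-0.4  0.6  0.3] grip 0.00034998373899563877
```

View pics/s3c.png

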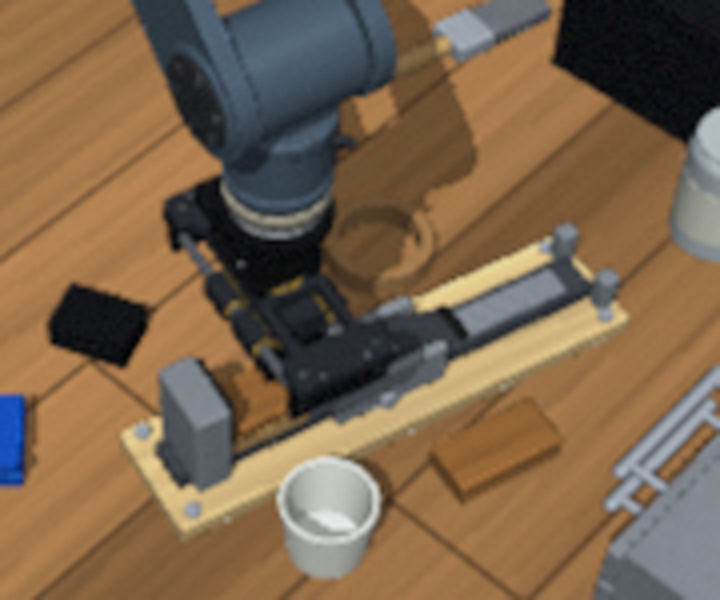

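The gripper stands between the head and the fixed jaw, the block at (260,400) is unmoved and there is no contact force. Now I push.

>>> move_arm:
  commands:
    - [[0.3,0,0,0,0,0],[0.5,0,0,0,0,0],[0.65,0,0,0,0,0],[0.8,0,0,0,0,0],[1.0,0,0,0,0,0],[1.25,0,0,0,0,0],[1.5,0,0,0,0,0],[1.75,0,0,0,0,0],[2.0,0,0,0,0,0],[2.25,0,0,0,0,0],[2.5,0,0,0,0,0],[2.7,0,0,0,0,0]]

```text
time: 5.92
position: [0.5905, 0.0973, 0.2706]
tool_rot: [0.802, 0.597, -0.0, 0.0]
ft_force: [0.6, -3.1, 0.5]
grip_width: 0.001
grip_force: 1.6
```

```bash
python3 -c "
from h import *
tip()"
```

```text
t 5.92 tip clamp [0.0009 0.0281] 0.0886 F [ 0.6 -3.1  0.5] grip 0.0010055155545110814
```

Drag is about 3 N, so the jaw is sliding. About 57 mm remains to the expected stop (1.44 units).

>>> move_arm:
  commands:
    - [[0.2,0,0,0,0,0],[0.4,0,0,0,0,0],[0.6,0,0,0,0,0],[0.8,0,0,0,0,0],[0.95,0,0,0,0,0],[1.05,0,0,0,0,0],[1.15,0,0,0,0,0],[1.22,0,0,0,0,0],[1.28,0,0,0,0,0],[1.33,0,0,0,0,0],[1.36,0,0,0,0,0],[1.36,0,0,0,0,0]]

```text
time: 7.42
position: [0.6058, 0.1489, 0.2707]
tool_rot: [0.802, 0.597, -0.0, -0.0]
ft_force: [0.2, -1.8, -0.4]
grip_width: 0.0005
grip_force: 1.1
```

```bash
python3 -c "
from h import *
tip()"
```

```text
t 7.42 tip clamp [0.0007 0.082 ] 0.0887 F [ 0.2 -1.8 -0.4] grip 0.0004583588290912031
```

Now I advance slowly, 1 mm per row at most, to find the stop.

>>> move_arm:
  commands:
    - [[0.03,0,0,0,0,0],[0.05,0,0,0,0,0],[0.07,0,0,0,0,0],[0.09,0,0,0,0,0],[0.11,0,0,0,0,0],[0.12,0,0,0,0,0],[0.12,0,0,0,0,0]]

```text
time: 8.3
position: [0.6069, 0.1519, 0.2707]
tool_rot: [0.802, 0.597, -0.002, 0.001]
ft_force: [-1.0, -8.4, 0.6]
grip_width: 0.0005
grip_force: 4.6
```

```bash
python3 -c "
from h import *
tip()"
```

```text
t 8.3 tip clamp [0.0006 0.0845] 0.0887 F [-1.  -8.4  0.6] grip 0.0004660573913650651
```

>>> move_arm:
  commands:
    - [[0.02,0,0,0,0,0],[0.04,0,0,0,0,0],[0.05,0,0,0,0,0],[0.05,0,0,0,0,0]]

```text
time: 8.8
position: [0.6072, 0.1524, 0.2708]
tool_rot: [0.802, 0.597, -0.004, 0.001]
ft_force: [-2.5, -14.6, 3.1]
grip_width: 0.0006
grip_force: 7.3
```

```bash
python3 -c "
from h import *
tip()"
```

```text
t 8.8 tip clamp [0.0006 0.0844] 0.0888 F [ -2.5 -14.6   3.1] grip 0.0006024038859376438
```

The tip has stopped at 0.0845 while the force keeps rising, which is the firm stop. I back off and rise clear.

>>> move_arm:
  commands:
    - [[-0.2,0,0,0,0,0],[-0.6,0,0,0,0,0],[-1.0,0,0,0,0,0],[-1.2,0,-1.0,0,0,0],[-1.2,0,-2.2,0,0,0],[-1.2,0,-3.2,0,0,0],[-2.4,0,-3.2,0,0,0],[-3.6,0,-3.2,0,0,0],[-4.0,0,-3.2,0,0,0],[-4.0,0,-3.2,0,0,0]]

```text
time: 10.05
position: [0.5616, 0.0011, 0.3988]
tool_rot: [0.803, 0.596, 0.0, -0.0]
ft_force: [0.0, -0.2, 1.2]
grip_width: 0.0005
grip_force: 0.0
```

```bash
python3 -c "
from h import *
tip();f='pics/s4.png';c=snap('scene',f);snap('wrist','pics/w4.png')
im=cv2.imread(f)[110:260,220:400];cv2.imwrite('pics/s4c.png',cv2.resize(im,None,fx=4,fy=4,interpolation=cv2.INTER_CUBIC))
k=np.load('clamp.npz')
K=c['camera_matrix'];z=c['range_z'];v,u=np.mgrid[:420,:560]
P=np.stack([(u-K[0,2])/K[0,0]*z,-(v-K[1,2])/K[1,1]*z,-z,np.ones_like(z)],-1)@np.linalg.inv(c['extrinsics']).T
P=P[...,:3].reshape(-1,3);C=np.c_[(P[:,:2]-k['o'])@k['R'],P[:,2]]
C=C[(abs(C[:,0])<.04)&(C[:,1]>.05)&(C[:,1]<.24)]
Q=C[(C[:,2]>.123)&(C[:,2]<.136)];print(len(Q),np.percentile(Q,[3,50,97],axis=0).round(4).tolist())
for y in np.arange(.14,.23,.01):
    Q=C[(abs(C[:,0])<.012)&(abs(C[:,1]-y)<.005)];print(round(y,3),len(Q),np.percentile(Q[:,2],[10,50,90]).round(3) if len(Q) else '')
"
```

```text
t 10.05 tip clamp [ 0.0008 -0.0722] 0.2168 F [ 0.  -0.2  1.2] grip 0.0004883931225087387
131 [[-0.0285, 0.094, 0.1234], [0.0003, 0.1037, 0.1295], [0.0274, 0.1157, 0.1341]]
0.14 4 [0.042 0.063 0.064]
0.15 6 [0.033 0.036 0.044]
0.16 17 [0.035 0.044 0.067]
0.17 26 [0.034 0.062 0.065]
0.18 18 [0.051 0.059 0.063]
0.19 14 [0.053 0.057 0.059]
0.2 15 [0.049 0.052 0.055]
0.21 14 [0.047 0.049 0.052]
0.22 14 [0.044 0.047 0.05 ]
```

View pics/s4c.png

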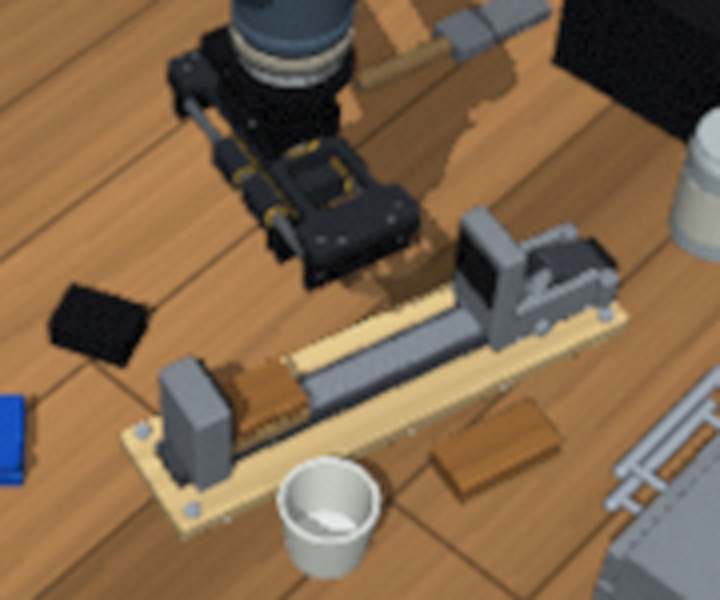

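View pics/w4.png

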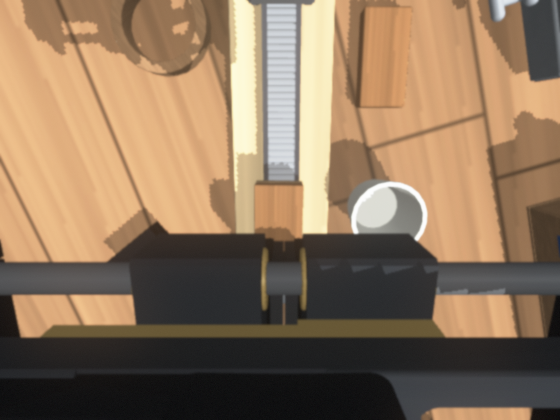

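The face is at y≈0.094–0.095, which is fully open. The paddle slopes down to z≈0.047 at its end, so the release is still down. The block, cup, tape and offcut are where they were, and the robot is clear of everything.

```bash
python3 -c "
from rig import *
print(hand_in())"
```

```text
the job is handed in; nothing more can be done
None
```

The clamp is fully open against its stop with the release paddle still down, the block and the bystanders beside the clamp look unmoved in the last pictures, and the job was handed in at about 10 s of the 42 s allowed.

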